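Pin the sufuria lid through its three eyes

TASK

Lock the lid on the sufuria: take the long steel pin out of the wooden block and lower it through all three eyes at the side of the sufuria, one below the other, until its collar rests flat on the top eye, then let go. Leave the short steel pin and the wooden dowel standing in the block.

Things in the scene. Friction and masses are not known exactly. Their poses are not given: they have to be found in the camera images.
- long_pin: Longer of two steel pins, upright in any of 3 holes of a wooden block; origin: centre of its foot, 12 mm above the counter; z up the shaft. Shaft 12 mm diameter, 95 long; then collar disc, 56 diameter, 95 to 101 above the foot; then round grip knob, 26 diameter, 101 to 146 above the foot. 0.2 to 0.3 kg. Its top stands 158 mm above the counter, the short pin's 108.
- short_pin: Same shape but too short for the job; leave it. Shaft 12 mm diameter, 45 long, same collar (45 to 51 above the foot) and knob (51 to 96). Origin: centre of its foot, z up. Stands in another hole of the block, which is fixed, 75 x 270 mm, 50 high, with three 15 mm holes in a row, 90 apart, 38 deep.
- dowel: Plain wooden stick in the remaining hole of the block, 12 mm diameter, 130 mm long, no collar or knob, its top 142 mm above the counter; leave it. Origin: centre of its foot, z up.
- top_eye (a point): Centre of the top eye's hole, at its upper face, 121 mm above the counter; x points out from the pot, z up. Three level tabs, 52 mm wide, 6 thick, one above another (top green on the lid, two aluminium), upper faces at 121, 86, 51 mm; each has a 32 mm hole, all on one vertical line 150 mm from the axis of the pot (218 diameter, fixed, lid clipped on, lid knob 143 mm high).
Not all that is in view belongs to the job. Leave any green or turquoise look-alike of the long_pin alone.

How it is judged:
At the end, for the whole second after the job is handed in: The long pin is at rest through all three eyes: its foot within 18 mm sideways of the eyes' axis and 95 mm (within 7 mm) below the top eye's upper face, the pin upright within 10 degrees (horizontal distance between long_pin and top_eye below 0.018 m and z of long_pin in the frame of top_eye between -0.102 and -0.088 m and angle between long_pin's own z axis and vertical below 0.175 rad and linear speed of long_pin below 0.03 m/s); the robot touches nothing.
It fails at once if the short pin was pulled out of the block or knocked out (moved over 30 mm) (distance of short_pin from where it was at the start of the episode above 0.03 m).
It fails at once if the dowel was pulled out of the block or knocked out (moved over 30 mm) (distance of dowel from where it was at the start of the episode above 0.03 m).
It also fails if it takes over 45 s, if anything falls off the work surface, if the arm or the gripper's body presses on something with over 40 N, if the wrist force passes 120 N, or if a joint passes its speed limit or range.

ROBOT

A 7-joint arm with a two-finger parallel gripper is mounted at the origin on the work surface. World frame = base frame: x ahead of the robot, y to its left, z up, the work surface at z = 0. Lengths are in m, angles in rad, forces in N, time in s.
With the tool pointing down it reaches from about 0.4 to 0.875 m from the base axis. Payload 19.3 kg.
Tool frame: the origin (TCP) lies between the finger pads; the fingertips stand 17 mm ahead of it and the grasp point (between the pads) lies 2 mm behind it; z points along the fingers, x is the direction in which the jaws open and shut, and the axes are right-handed (so a half turn about z gives the same grasp; the last joint's range is limited). The gripper opens to 85 mm and grips with 20 to 120 N. Pads are 22 mm wide; open, the fingers measure 114 mm over their backs; the gripper's body (76 mm by 85 mm) begins 54 mm behind the grasp point. The pads swing forward as they close: fully open they stand 13 mm farther back than shut.
Start: joints at [-1.24, 0.521, -0.036, 1.599, 0.021, 1.021, -0.113], TCP at [0.244, 0.575, 0.223] pointing down, gripper open.
Joint ranges: [-2.91, 2.91], [-0.3, 2.13], [-1.5, 1.42], [0.17, 2.43], [-1.26, 4.41], [0.16, 1.93], [-2.52, 2.52]. Speed limits (rad/s): [1.89, 1.89, 2.39, 2.39, 3.01, 3.01, 3.01].

INTERFACE

Orientations are given as [roll, pitch, yaw] about the fixed x, y, z axes, in that order (R = Rz(yaw) Ry(pitch) Rx(roll)).
In Python, from workcell import bot gives the robot as it stands. The module is installed in compiled form; this text tells all that it offers.
- The arm moves only by the tool arm_command, never from a script. Its argument "targets" is a list of rows, each a list of 6 numbers: the shift along the tool's x, y, z in mm, then the turn, a rotation vector about the tool's x, y, z in degrees. In form: [[x, y, z, wx, wy, wz], ...]. A call has 1 to 8 rows; each row shifts and turns the pose as measured when the row begins, along the tool's axes as they then stand; what a row does not reach is not made up. A row lasts 1/10 s, in which the tool goes at most 50 mm and 8.59 degrees, less where a joint would pass 70% of its speed; a pose out of reach is approached as far as the arm can. A call is refused whole if a number of a shift passes 50 or a number of a turn 8.59, either way. A call with a gripper value outside its range is refused whole. "grip" is the opening in per cent of the stroke, from 0 (shut) to 100 (fully open), set as the call begins (left out, the last holds). The fingers move at their own pace and stop on an object; "grip_force" is the grip in N (left out, the last holds). Time passes only in rows, so rows that do not move let the fingers close. It gives the time, the measured TCP pose, the force and the opening at its end, in the units of the state.
- bot.observe(): the state, without advancing time (a new reading comes with each control period).
- bot.grab_frame(name): name is "scene" or "top" or "wrist"; returns a dict with "color" (384x512x3 uint8, red, green, blue), "depth" (384x512 float32, m along the optical axis (not along the pixel's ray), 0 where there is no reading), "fov_y" (degrees; the focal length in pixels is half the picture's height over the tangent of half this angle, whatever the lens; pixels are square), "cx", "cy" (the principal point, pixels), "D" ([k1, k2, p1, p2, k3] as OpenCV has them; the pictures are not rectified), "R" (3x3) and "t" (3): a world point X has camera coordinates R X + t; the wrist camera has in their place "hand_eye" (4x4, takes a point from camera to tool coordinates, whose origin is the TCP and whose axes are the tool frame's). Camera axes: x right, y down, z forward; pixel columns grow to the right and rows downward; lengths in m; the calibration is good to about 2 mm. A picture is of the moment at which its call begins: read the wrist's pose just before it.
- bot.job_done(): hands the job in, once; it reports no verdict.
The state is a dict: "clock": time; "qpos": joint angles; "qd": joint speeds; "joint_efforts": joint torques, N m; "position": TCP position; "tool_rot": TCP orientation; "force": force on the tool from outside, world axes, zero at the start; "moment": the same for the moment, N m; "grip_width": finger opening in m.
Only numpy, scipy, OpenCV 4.12 (cv2) and the standard library are available. Lean on these libraries where they do the work, as an engineer would, in place of code of your own. Each camera call takes 0.05 s, during which the arm holds its last target. There are 200 camera calls.

## Working session

There is one attempt and no reset: what is moved stays moved. The work goes in short steps, Python scripts to look and compute and a tool call to move; the robot and the scene stay as the last step left them, time stands still between calls to the robot, and variables do not carry over. Pictures are saved under pics/ and viewed, about 8 in all and at most 12, crops included, and the job is handed in when it is done.

Besides the shell and the picture viewer there is one more tool, called after "Call:" by a JSON object that holds its "method" and its "body", one argument or row to a line. arm_command: Moves the arm, as the interface text tells. Its arguments: {"type":"object","properties":{"targets":{"type":"array"},"grip":{"type":"number"},"grip_force":{"type":"number"}},"required":["targets"]}

```bash
mkdir -p pics
cat > h.py <<'E'
import numpy as np, cv2, pickle
from workcell import bot
def grab(n):
    s=bot.observe(); f=bot.grab_frame(n); f['s']=s
    h,w=f['color'].shape[:2]; fl=h/2/np.tan(np.radians(f['fov_y'])/2)
    f['K']=np.array([[fl,0,f['cx']],[0,fl,f['cy']],[0,0,1]])
    return f
def save(f,p,crop=None,k=1):
    c=f['color']
    if crop: c=c[crop[1]:crop[3],crop[0]:crop[2]]
    cv2.imwrite(p,cv2.resize(c[:,:,::-1],None,fx=k,fy=k,interpolation=cv2.INTER_CUBIC))
from scipy.spatial.transform import Rotation as Ro
def cam(f):  # camera->world R, origin
    if 'R' in f: R=np.array(f['R']);return R.T,-R.T@np.array(f['t'])
    T=np.array(f['hand_eye']);Rt=Ro.from_euler('xyz',f['s']['tool_rot']).as_matrix()
    return Rt@T[:3,:3],Rt@T[:3,3]+np.array(f['s']['position'])
def plane(f,uv,z):
    n=cv2.undistortPoints(np.array(uv,float).reshape(-1,1,2),f['K'],np.array(f['D'],float)).reshape(-1,2)
    R,o=cam(f); d=np.c_[n,np.ones(len(n))]@R.T
    return o+d*((z-o[2])/d[:,2])[:,None]
def cloud(f):
    h,w=f['depth'].shape; uv=np.stack(np.meshgrid(np.arange(w),np.arange(h)),-1).reshape(-1,2).astype(float)
    n=cv2.undistortPoints(uv.reshape(-1,1,2),f['K'],np.array(f['D'],float)).reshape(-1,2)
    R,o=cam(f); d=f['depth'].reshape(-1,1)
    P=o+(np.c_[n,np.ones(len(n))]*d)@R.T; P[d[:,0]==0]=np.nan
    return P.reshape(h,w,3)
E
python3 - <<'E'
from h import *
for n in('top','scene'):
    f=grab(n); pickle.dump(f,open(n+'.pkl','wb'))
    save(f,f'pics/{n}.png',k=1.5); print(n,f['fov_y'],cam(f)[1].round(3),np.array(f['D']).round(3),(f['depth']>0).mean())
print(bot.observe())
E
```

```text
top 46.984654180867565 [0.332 0.193 1.057] [-0.008  0.     0.     0.     0.   ] 0.9961751302083334
scene 49.053091862178576 [ 1.014 -0.215  0.82 ] [0.031 0.    0.    0.    0.   ] 0.9963277180989584
{'clock': 0.1, 'qpos': array([-1.2402104 ,  0.52196492, -0.03630371,  1.59990965,  0.02119372,
        1.02109159, -0.11280656]), 'qd': array([-4.31350409e-04, -3.11895269e-03,  2.34409302e-03, -1.17853791e-03,
        8.11893143e-04, -3.27662770e-05,  8.62614776e-04]), 'joint_efforts': array([ 6.17837723e-03, -9.28494143e+01,  1.98513798e+00, -3.70534301e+01,
        1.82374183e-02,  5.25223455e-03, -3.86903992e-05]), 'position': array([0.24376753, 0.57518894, 0.22219181]), 'tool_rot': array([3.14151854e+00, 9.86022221e-04, 1.16996822e+00]), 'force': array([-0.84991031,  0.08875258, -0.25859824]), 'moment': array([ 0.00409713, -0.02503122,  0.02795376]), 'grip_width': 0.08530653300005145}
```

View pics/top.png

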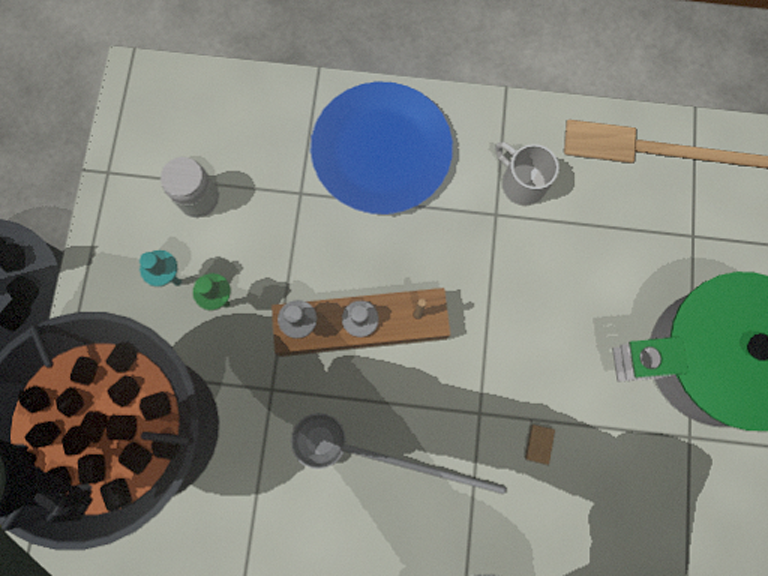

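View pics/scene.png

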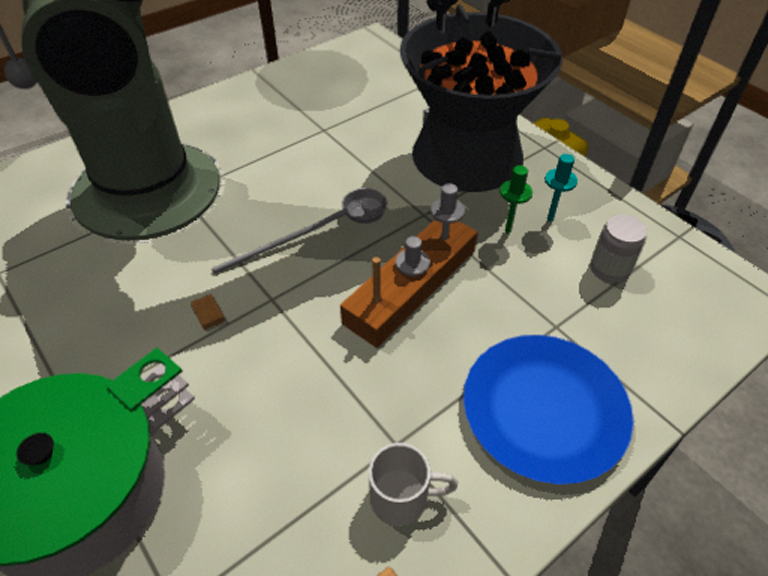

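Top view (768-wide): grey pins at (297,318) and (361,318), dowel at (421,303). Top eye is at (651,357). Look-alikes are turquoise (158,267) and green (212,291). In the scene view, the pin at (448,200) at the block's far end stands taller than the one at (413,255), so it should be the long pin. I'll check the heights next.

Run:
```python
from h import *
f=pickle.load(open('top.pkl','rb')); P=cloud(f)
for n,u,v in(('L',297,318),('L2',300,312),('S',361,318),('D',421,303),('G',212,291),('T',158,267),('lidknob',760,347),('tab',665,345),('table',550,350)):
    u,v=int(u/1.5),int(v/1.5); print(n,P[v,u].round(3))
f2=pickle.load(open('scene.pkl','rb')); P2=cloud(f2)
for n,u,v in(('Ltop',449,188),('Stop',413,241),('Dtop',376,260)):
    u,v=int(u/1.5),int(v/1.5); print(n,P2[v,u].round(3))
# knobs: points z in bands near block, both views
for nm,Q in(('top',P),('scene',P2)):
    q=Q.reshape(-1,3)
    for c,zr in(('L',(.152,.17)),('M',(.100,.115)),('D',(.12,.15))):
        m=(q[:,2]>zr[0])&(q[:,2]<zr[1])&(np.abs(q[:,1]-.19)<.25)&(q[:,0]>0.1)&(q[:,0]<.5)
        if m.sum(): print(nm,c,m.sum(),np.median(q[m],0).round(3),q[m].min(0).round(3),q[m].max(0).round(3))
# eye: hole contour in green mask of top
hsv=cv2.cvtColor(f['color'],cv2.COLOR_RGB2HSV)
g=cv2.inRange(hsv,(45,100,30),(75,255,255)); g[:,:400]=0
cs,h=cv2.findContours(g,cv2.RETR_CCOMP,cv2.CHAIN_APPROX_NONE)
for c,hh in zip(cs,h[0]):
    if len(c)>12:
        (a,b),r=cv2.minEnclosingCircle(c); M=c[:,0].mean(0); print('green',hh[3],len(c),(a,b),r,plane(f,[M,(a,b)],.121).round(4))
save(f,'pics/c.png',(170,170,330,250),5)
```

```text
L [0.474 0.325 0.157]
L2 [0.483 0.322 0.158]
S [0.492 0.241 0.107]
D [0.517 0.158 0.141]
G [0.502 0.453 0.137]
T [0.529 0.537 0.133]
lidknob [ 0.508 -0.319  0.143]
tab [ 0.499 -0.194  0.125]
table [ 0.493 -0.062 -0.002]
Ltop [0.478 0.331 0.158]
Stop [0.495 0.246 0.107]
Dtop [0.518 0.154 0.143]
top L 121 [0.48  0.332 0.158] [0.467 0.32  0.153] [0.492 0.345 0.163]
top M 347 [0.477 0.321 0.112] [0.452 0.232 0.1  ] [0.5   0.44  0.115]
top D 34 [0.471 0.324 0.134] [0.467 0.32  0.12 ] [0.489 0.338 0.15 ]
scene L 79 [0.483 0.33  0.158] [0.469 0.319 0.152] [0.492 0.342 0.161]
scene M 188 [0.488 0.317 0.113] [0.452 0.233 0.101] [0.5   0.438 0.115]
scene D 102 [0.488 0.323 0.136] [0.471 0.318 0.12 ] [0.495 0.342 0.15 ]
green -1 341 (479.52197265625, 235.0) 59.93227767944336 [[ 0.5003 -0.2696  0.121 ]
 [ 0.4977 -0.2742  0.121 ]]
green 0 45 (433.5, 238.0) 8.732224464416504 [[ 0.4798 -0.1756  0.121 ]
 [ 0.4802 -0.1762  0.121 ]]
```

View pics/c.png

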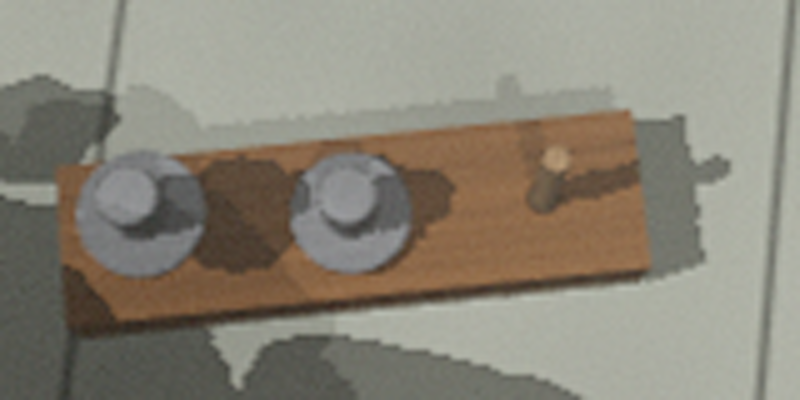

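Candidates for the long pin, as top-view pixels (768-wide):
- **Grey, left hole (297,318):** knob top at z = 0.158, so this is the long pin.
- **Grey, middle hole (361,318):** top at z = 0.107, the short pin.
- **Dowel (421,303):** top at z = 0.142.
- **Green (212,291) and turquoise (158,267):** look-alikes, left alone.

The close crop shows the grey collared pin in the left hole at crop pixel (125,195), with the highest knob. Its position is (0.480, 0.332). The eye is at (0.480, -0.176), about 147 mm from the lid knob against the stated 150 mm. I'll move above the pin with the jaws across the row.

Call:
{"method": "arm_command", "body": {
  "targets": [
    [-19,44,0,0,0,0],
    [-19,44,0,0,0,0],
    [-19,44,0,0,0,0],
    [-19,44,0,0,0,0],
    [-19,44,0,0,0,0],
    [-19,44,0,0,0,0],
    [-19,44,0,0,0,0]
  ],
  "grip": 100
}}

```text
clock: 0.8
position: [0.4773, 0.3294, 0.2193]
tool_rot: [-3.138, 0.003, 1.183]
force: [-0.1, 0.3, -0.3]
grip_width: 0.0855
```

Call:
{"method": "arm_command", "body": {
  "targets": [
    [0,0,0,0,0,8],
    [0,0,0,0,0,8],
    [0,0,0,0,0,8],
    [0,0,0,0,0,8],
    [0,0,0,0,0,8],
    [0,0,0,0,0,8],
    [0,0,0,0,0,8],
    [0,0,0,0,0,0]
  ]
}}

```text
clock: 1.6
position: [0.4831, 0.3192, 0.2173]
tool_rot: [3.136, 0.007, 0.156]
force: [0.6, -0.3, -1.3]
grip_width: 0.0855
```

```bash
cat > go.py <<'E'
from h import *
import sys
def go(x,y,z,yaw=None):
    s=bot.observe(); R=Ro.from_euler('xyz',s['tool_rot']).as_matrix()
    print('pos',s['position'].round(4),'rot deg',np.degrees(s['tool_rot']).round(2),'F',s['force'].round(1),'w',round(s['grip_width'],4),'t',s['clock'])
    print('tool shift mm',(R.T@(np.array([x,y,z])-s['position'])*1e3).round(1))
    Rd=Ro.from_euler('xyz',[np.pi,0,np.radians(yaw if yaw is not None else np.degrees(s['tool_rot'][2]))]).as_matrix()
    print('turn deg',np.degrees(Ro.from_matrix(R.T@Rd).as_rotvec()).round(2))
if __name__=='__main__': go(*map(float,sys.argv[1:]))
E
python3 go.py .48 .332 .222 12
python3 - <<'E'
from h import *
f=grab('wrist'); pickle.dump(f,open('w1.pkl','wb')); save(f,'pics/w1.png',k=1.2)
q=cloud(f).reshape(-1,3)
for zr in((.150,.165),(.104,.111)):
    m=(q[:,2]>zr[0])&(q[:,2]<zr[1])&(abs(q[:,0]-.49)<.06)&(abs(q[:,1]-.3)<.1); 
    if m.any(): print(m.sum(),q[m].min(0).round(4),q[m].max(0).round(4),q[m].mean(0).round(4))
E
```

```text
pos [0.4831 0.3192 0.2173] rot deg [179.66   0.4    8.91] F [ 0.6 -0.3 -1.3] w 0.0855 t 1.6
tool shift mm [ -1.1 -13.1  -4.7]
turn deg [ 0.33  0.41 -3.09]
900 [0.4687 0.3219 0.1504] [0.4937 0.3467 0.1597] [0.4811 0.3351 0.1575]
490 [0.4601 0.2341 0.104 ] [0.5127 0.3616 0.1109] [0.4997 0.2511 0.1077]
```

View pics/w1.png

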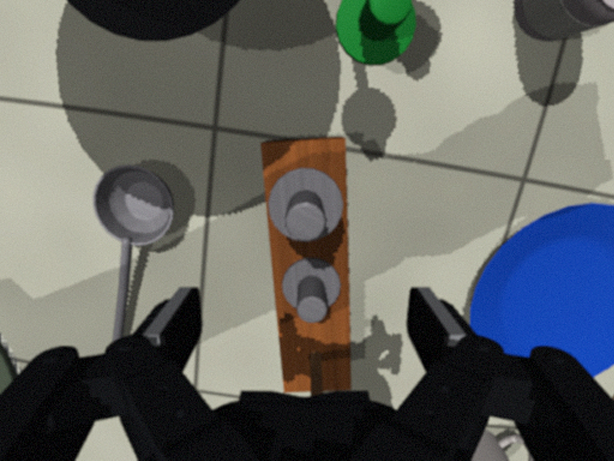

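The wrist view shows the long pin's knob at (305,215), the short pin at (312,300) and the green look-alike well clear at (380,25). The jaws straddle the row. The depth extents put the knob centre at (0.481, 0.334). I'll correct the position and descend.

Call:
{"method": "arm_command", "body": {
  "targets": [
    [-2,-15,0,0.3,0.4,-3],
    [0,0,20,0,0,0],
    [0,0,20,0,0,0],
    [0,0,0,0,0,0]
  ]
}}

```text
clock: 2.05
position: [0.4774, 0.3377, 0.1764]
tool_rot: [-3.139, -0.002, 0.24]
force: [-0.7, 0.1, 0.8]
grip_width: 0.0853
```

```bash
python3 go.py .481 .334 .139 12
```

```text
pos [0.4774 0.3377 0.1764] rot deg [-1.7986e+02 -9.0000e-02  1.3750e+01] F [-0.7  0.1  0.8] w 0.0853 t 2.05
tool shift mm [ 2.5  4.5 37.4]
turn deg [-0.14 -0.08  1.75]
```

Call:
{"method": "arm_command", "body": {
  "targets": [
    [2.5,4.5,12,0,0,1.5],
    [0,0,12,0,0,0],
    [0,0,12,0,0,0],
    [0,0,0,0,0,0]
  ]
}}

```text
clock: 2.45
position: [0.4814, 0.335, 0.139]
tool_rot: [-3.138, -0.003, 0.219]
force: [-0.1, 0.1, -0.5]
grip_width: 0.0856
```

```bash
python3 go.py .481 .334 .139 12
```

```text
pos [0.4814 0.335  0.139 ] rot deg [-1.7978e+02 -1.5000e-01  1.2520e+01] F [-0.1  0.1 -0.5] w 0.0856 t 2.45
tool shift mm [-0.6  0.9 -0. ]
turn deg [-0.22 -0.15  0.52]
```

Call:
{"method": "arm_command", "body": {
  "targets": [
    [0,0,0,0,0,0],
    [0,0,0,0,0,0],
    [0,0,0,0,0,0],
    [0,0,0,0,0,0],
    [0,0,0,0,0,0],
    [0,0,0,0,0,0],
    [0,0,0,0,0,0],
    [0,0,0,0,0,0]
  ],
  "grip": 0,
  "grip_force": 60
}}

```text
clock: 3.25
position: [0.4819, 0.3355, 0.1403]
tool_rot: [-3.137, -0.004, 0.219]
force: [-0.5, -0.9, -1.1]
grip_width: 0.0229
```

Call:
{"method": "arm_command", "body": {
  "targets": [
    [0,0,-10,0,0,0],
    [0,0,-20,0,0,0],
    [0,0,-25,0,0,0],
    [0,0,-25,0,0,0],
    [0,0,-25,0,0,0],
    [0,0,-25,0,0,0],
    [0,0,-25,0,0,0],
    [0,0,0,0,0,0]
  ]
}}

```text
clock: 4.05
position: [0.4806, 0.3333, 0.3049]
tool_rot: [-3.138, -0.003, 0.218]
force: [0.0, -0.3, -3.0]
grip_width: 0.0225
```

```bash
python3 go.py .480 -.176 .30 12
python3 - <<'E'
from h import *
f=grab('wrist'); g=grab('scene'); save(g,'pics/s2.png',(180,60,400,260),3)
E
```

```text
pos [0.4806 0.3333 0.3049] rot deg [-1.7979e+02 -1.6000e-01  1.2510e+01] F [ 0.  -0.3 -3. ] w 0.0225 t 4.05
tool shift mm [-110.9  497.1    2.8]
turn deg [-0.21 -0.16  0.51]
```

View pics/s2.png

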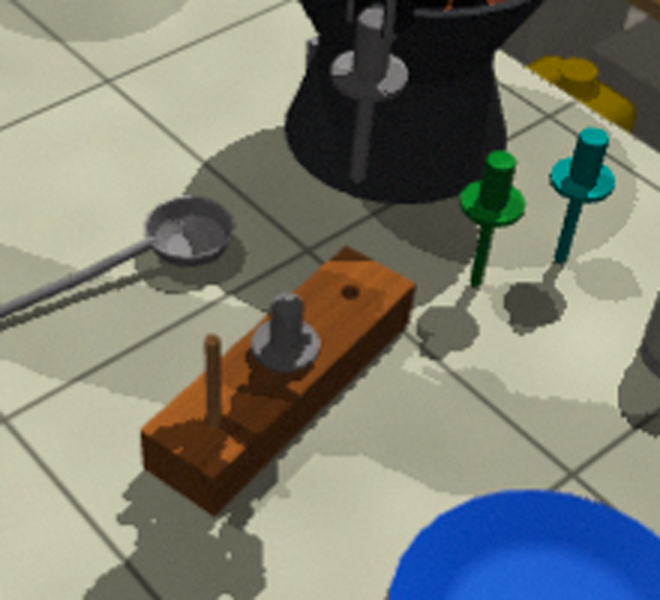

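The long pin hangs in the gripper with its foot at crop (357,180). The left hole is empty, and the short pin (287,330) and dowel (213,380) are undisturbed. The 3 N load fits the pin's mass. I'll carry it to the eyes.

Call:
{"method": "arm_command", "body": {
  "targets": [
    [-5,22,0,0,0,0],
    [-9,40,0,0,0,0],
    [-9,40,0,0,0,0],
    [-9,40,0,0,0,0],
    [-9,40,0,0,0,0],
    [-9,40,0,0,0,0],
    [-9,40,0,0,0,0],
    [-9,40,0,0,0,0]
  ]
}}

```text
clock: 4.95
position: [0.4733, 0.0166, 0.2922]
tool_rot: [3.141, 0.015, 0.229]
force: [1.3, 0.1, -2.1]
grip_width: 0.023
```

```bash
python3 go.py .480 -.12 .30 12
```

```text
pos [0.4733 0.0166 0.2922] rot deg [179.95   0.88  13.1 ] F [ 1.3  0.1 -2.1] w 0.023 t 4.95
tool shift mm [-24.5 134.5  -7.3]
turn deg [0.06 0.88 1.1 ]
```

Call:
{"method": "arm_command", "body": {
  "targets": [
    [-6,30,-2,0,0.4,0.5],
    [-6,30,-2,0,0.4,0.5],
    [-6,30,-2,0,0,0],
    [-5,25,0,0,0,0],
    [0,0,0,0,0,0]
  ]
}}

```text
clock: 5.45
position: [0.4707, -0.1111, 0.294]
tool_rot: [3.14, 0.01, 0.203]
force: [-0.3, 0.5, -2.6]
grip_width: 0.0225
```

```bash
python3 go.py .480 -.176 .295 12
python3 - <<'E'
from h import *
for n in('wrist','top','scene'):
    f=grab(n); pickle.dump(f,open(n+'3.pkl','wb'))
    hsv=cv2.cvtColor(f['color'],cv2.COLOR_RGB2HSV); g=cv2.inRange(hsv,(45,100,30),(75,255,255))
    cs,h=cv2.findContours(g,cv2.RETR_CCOMP,cv2.CHAIN_APPROX_NONE)
    for c,hh in zip(cs,h[0]):
        if hh[3]>=0 and len(c)>15:
            e=cv2.fitEllipse(c); 
            w=plane(f,c[:,0],.121); print(n,len(c),e[0],w.min(0).round(4),w.max(0).round(4),((w.min(0)+w.max(0))/2).round(4))
a=pickle.load(open('wrist3.pkl','rb'))['color'];b=pickle.load(open('scene3.pkl','rb'))['color'][120:384,0:352]
cv2.imwrite('pics/ws3.png',np.hstack([cv2.resize(a,(400,300)),cv2.resize(b,(400,300))])[:,:,::-1])
E
```

```text
pos [ 0.4707 -0.1111  0.294 ] rot deg [179.9    0.55  11.64] F [-0.3  0.5 -2.6] w 0.0225 t 5.45
tool shift mm [-4.  65.5 -0.8]
turn deg [ 0.09  0.55 -0.36]
scene 68 (23.503572463989258, 299.49578857421875) [ 0.4753 -0.3462  0.121 ] [ 0.5209 -0.307   0.121 ] [ 0.4981 -0.3266  0.121 ]
scene 47 (101.34487915039062, 247.66807556152344) [ 0.4643 -0.1943  0.121 ] [ 0.4979 -0.159   0.121 ] [ 0.4811 -0.1767  0.121 ]
```

View pics/ws3.png

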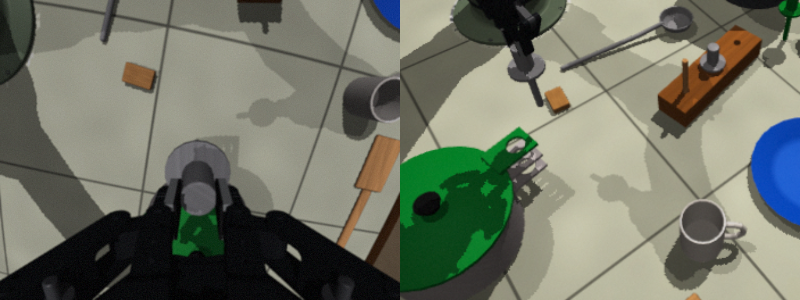

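The wrist view shows the collar at (197,170), with the green tab just behind it. The scene view shows the pin at (530,80), with the eye at (517,147) still ahead of it. The two eye fixes agree within 1 mm: (0.481, -0.177) and (0.480, -0.176). I'll measure the tilt of the hanging pin before lowering.

Run:
```python
from h import *
f=pickle.load(open('scene3.pkl','rb')); q=cloud(f).reshape(-1,3); R,o=cam(f); p=f['s']['position']
m=(np.hypot(*(q[:,:2]-p[:2]).T)<.045)&(q[:,2]>.14)&(q[:,2]<.32); q=q[m]
for a in np.arange(.15,.32,.01):
    k=q[(q[:,2]>=a)&(q[:,2]<a+.01)]
    if len(k): 
        d=(o-p)[:2]; d/=np.linalg.norm(d); t=np.array([-d[1],d[0]]); l=(k[:,:2]-p[:2])@t*1e3; r=(k[:,:2]-p[:2])@d*1e3
        print(round(a,3),len(k),'lateral',l.min().round(1),l.max().round(1),'mid',((l.min()+l.max())/2).round(1),'depth med',np.median(r).round(1),'max',r.max().round(1))
print('zmin',q[:,2].min(),'d',d,'t',t)
```

```text
0.16 2 lateral -9.8 -0.1 mid -4.9 depth med -1.2 max -0.4
0.17 22 lateral -10.8 0.6 mid -5.1 depth med 1.0 max 3.1
0.18 24 lateral -10.8 0.8 mid -5.0 depth med 1.7 max 5.1
0.19 22 lateral -10.4 0.7 mid -4.8 depth med 1.7 max 3.8
0.2 24 lateral -10.3 1.0 mid -4.7 depth med 2.2 max 3.8
0.21 24 lateral -9.6 1.3 mid -4.2 depth med 2.6 max 4.1
0.22 27 lateral -10.3 1.2 mid -4.6 depth med 2.5 max 5.2
0.23 16 lateral -8.9 0.2 mid -4.4 depth med 2.9 max 4.8
0.26 447 lateral -31.0 23.1 mid -4.0 depth med 9.4 max 28.0
0.27 61 lateral -18.2 8.7 mid -4.7 depth med 9.7 max 13.4
0.28 72 lateral -16.5 8.5 mid -4.0 depth med 9.8 max 12.8
0.29 51 lateral -16.4 7.0 mid -4.7 depth med 10.2 max 13.8
0.3 50 lateral -17.9 13.0 mid -2.5 depth med 10.4 max 20.1
0.31 126 lateral -18.1 15.3 mid -1.4 depth med 8.1 max 25.0
zmin 0.1682905766104449 d [ 0.98108834 -0.19356052] t [0.19356052 0.98108834]
```

The pin is upright. Its axis sits about (-2, -4) mm from the TCP, so the TCP target is (0.483, -0.172).

Call:
{"method": "arm_command", "body": {
  "targets": [
    [0,20,0,0,0.5,0],
    [0,20,0,0,0,0],
    [0,20,0,0,0,0],
    [0,0,0,0,0,0]
  ]
}}

```text
clock: 6.0
position: [0.4848, -0.1622, 0.2925]
tool_rot: [-3.14, 0.002, 0.216]
force: [-0.3, 0.9, -3.6]
grip_width: 0.0232
```

```bash
python3 go.py .483 -.172 .295 12
```

```text
pos [ 0.4848 -0.1622  0.2925] rot deg [-1.7989e+02  1.2000e-01  1.2390e+01] F [-0.3  0.9 -3.6] w 0.0232 t 6.0
tool shift mm [-3.8  9.2 -2.5]
turn deg [-0.11  0.13  0.39]
```

Call:
{"method": "arm_command", "body": {
  "targets": [
    [-4,9,0,0,0,0],
    [0,0,15,0,0,0],
    [0,0,15,0,0,0],
    [0,0,0,0,0,0]
  ]
}}

```text
clock: 6.4
position: [0.4825, -0.1693, 0.2609]
tool_rot: [-3.138, 0.003, 0.221]
force: [-1.0, 0.8, -2.4]
grip_width: 0.0227
```

```bash
python3 go.py .483 -.172 .2 12;python3 - <<'E'
from h import *
f=grab('scene'); save(f,'pics/s4.png',(30,130,210,310),3.3); q=cloud(f).reshape(-1,3);p=f['s']['position']; R,o=cam(f)
d=(o-p)[:2]; d/=np.linalg.norm(d); t=np.array([-d[1],d[0]])
k=q[(np.hypot(*(q[:,:2]-p[:2]).T)<.03)&(q[:,2]>.14)&(q[:,2]<.2)]; l=(k[:,:2]-p[:2])@t*1e3; r=(k[:,:2]-p[:2])@d*1e3
c=p[:2]+t*(l.min()+l.max())/2e3+d*(np.percentile(r,90)-6)/1e3; print(len(k),l.min(),l.max(),np.percentile(r,90),'pin axis',c.round(4))
E
```

```text
pos [ 0.4825 -0.1693  0.2609] rot deg [-1.7981e+02  1.7000e-01  1.2670e+01] F [-1.   0.8 -2.4] w 0.0227 t 6.4
tool shift mm [ 0.1  2.9 60.9]
turn deg [-0.19  0.17  0.67]
139 -9.166481107401559 2.442323831370911 3.669887410221433 pin axis [ 0.4799 -0.1725]
```

View pics/s4.png

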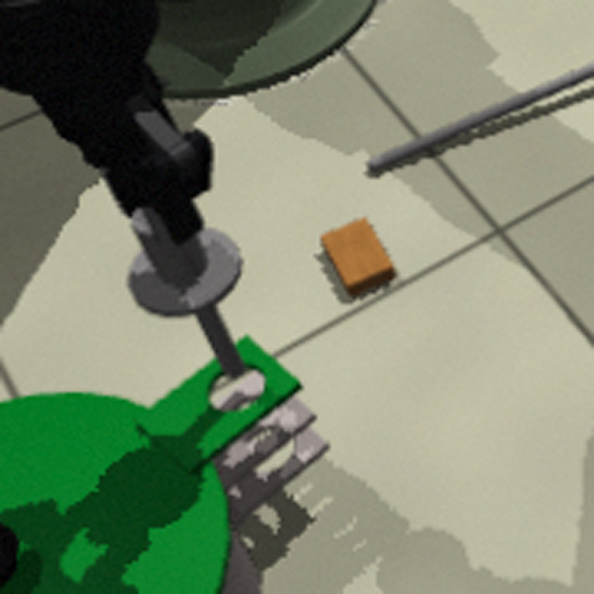

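The pin's foot (230,370) is just above the eye (238,390), about 4 mm short in y. I'll correct that and lower in stages, watching the force.

Call:
{"method": "arm_command", "body": {
  "targets": [
    [0,4,0,0,0,0],
    [0,0,10,0,0,0],
    [0,0,10,0,0,0],
    [0,0,10,0,0,0],
    [0,0,10,0,0,0],
    [0,0,0,0,0,0]
  ]
}}

```text
clock: 7.05
position: [0.4843, -0.1729, 0.2197]
tool_rot: [-3.139, 0.0, 0.223]
force: [-0.2, 0.1, -2.4]
grip_width: 0.0228
```

```bash
python3 go.py .483 -.173 .154 12
```

```text
pos [ 0.4843 -0.1729  0.2197] rot deg [-1.7985e+02  3.0000e-02  1.2760e+01] F [-0.2  0.1 -2.4] w 0.0228 t 7.05
tool shift mm [-1.3 -0.  65.7]
turn deg [-0.15  0.03  0.76]
```

Call:
{"method": "arm_command", "body": {
  "targets": [
    [-1,0,10,0,0,0],
    [0,0,10,0,0,0],
    [0,0,10,0,0,0],
    [0,0,10,0,0,0],
    [0,0,10,0,0,0],
    [0,0,8,0,0,0],
    [0,0,0,0,0,0]
  ]
}}

```text
clock: 7.75
position: [0.4831, -0.173, 0.1561]
tool_rot: [-3.139, 0.001, 0.223]
force: [-0.9, 0.2, -2.5]
grip_width: 0.0232
```

```bash
python3 go.py .483 -.173 .154 12
```

```text
pos [ 0.4831 -0.173   0.1561] rot deg [-1.7984e+02  7.0000e-02  1.2760e+01] F [-0.9  0.2 -2.5] w 0.0232 t 7.75
tool shift mm [-0.  -0.   2.1]
turn deg [-0.16  0.07  0.76]
```

Still free-hanging and about 2 mm above the seat. I'll lower in 1 mm steps until it makes contact.

Call:
{"method": "arm_command", "body": {
  "targets": [
    [0,0,1,0,0,0],
    [0,0,1,0,0,0],
    [0,0,0.5,0,0,0],
    [0,0,0,0,0,0]
  ]
}}

```text
clock: 8.15
position: [0.4832, -0.1734, 0.1548]
tool_rot: [-3.139, 0.0, 0.222]
force: [0.2, -0.5, -1.6]
grip_width: 0.0232
```

Call:
{"method": "arm_command", "body": {
  "targets": [
    [0,0,1,0,0,0],
    [0,0,1,0,0,0],
    [0,0,0,0,0,0]
  ]
}}

```text
clock: 8.45
position: [0.4836, -0.1738, 0.1546]
tool_rot: [-3.139, -0.002, 0.222]
force: [0.1, 1.1, -2.8]
grip_width: 0.0228
```

Call:
{"method": "arm_command", "body": {
  "targets": [
    [0,0,2.5,0,0,0],
    [0,0,2.5,0,0,0],
    [0,0,0,0,0,0]
  ]
}}

```text
clock: 8.75
position: [0.484, -0.1741, 0.1547]
tool_rot: [-3.137, -0.006, 0.221]
force: [0.7, 0.8, -3.9]
grip_width: 0.0229
```

Run:
```python
from h import *
f=grab('scene'); save(f,'pics/s5.png',(50,160,170,280),5); P=cloud(f); q=P.reshape(-1,3);p=f['s']['position']
k=q[(np.hypot(*(q[:,:2]-p[:2]).T)<.035)&(q[:,2]>.10)]
h,e=np.histogram(k[:,2],np.arange(.10,.17,.003)); print(list(zip(e.round(3),h)))
t=q[(abs(q[:,0]-.485)<.04)&(abs(q[:,1]+.2)<.012)&(q[:,2]>.1)&(q[:,2]<.135)]; print(np.median(t[:,2]))
print(bot.observe()['joint_efforts'].round(1),bot.observe()['force'])
```

```text
[(np.float64(0.1), np.int64(0)), (np.float64(0.103), np.int64(0)), (np.float64(0.106), np.int64(0)), (np.float64(0.109), np.int64(0)), (np.float64(0.112), np.int64(7)), (np.float64(0.115), np.int64(13)), (np.float64(0.118), np.int64(45)), (np.float64(0.121), np.int64(76)), (np.float64(0.124), np.int64(160)), (np.float64(0.127), np.int64(212)), (np.float64(0.13), np.int64(21)), (np.float64(0.133), np.int64(16)), (np.float64(0.136), np.int64(17)), (np.float64(0.139), np.int64(13)), (np.float64(0.142), np.int64(16)), (np.float64(0.145), np.int64(15)), (np.float64(0.148), np.int64(15)), (np.float64(0.151), np.int64(12)), (np.float64(0.154), np.int64(10)), (np.float64(0.157), np.int64(8)), (np.float64(0.16), np.int64(3)), (np.float64(0.163), np.int64(11)), (np.float64(0.166), np.int64(6))]
0.12213823220007036
[ -0.3 -73.7   9.7 -28.7  -0.    0.3   0. ] [ 0.14971404 -0.20418159 -1.58557927]
```

View pics/s5.png

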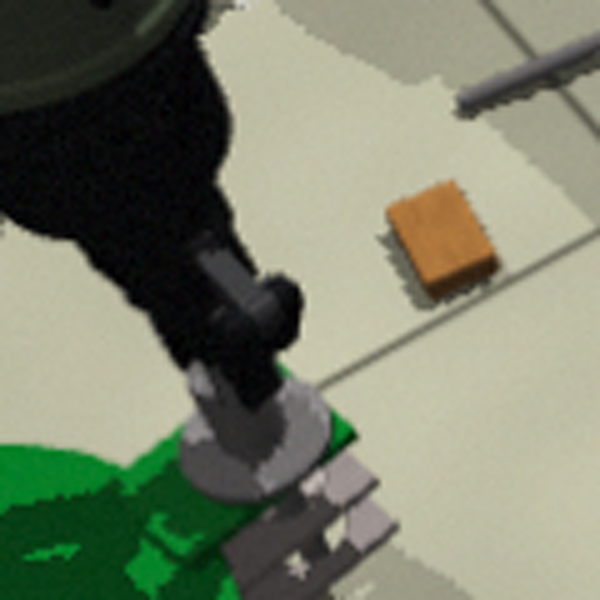

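The collar (255,440) lies on the green tab. Its top is at about z = 0.127, which matches the seated height. The TCP stopped at the predicted height of 0.154, so I'll release.

Call:
{"method": "arm_command", "body": {
  "targets": [
    [0,0,0,0,0,0],
    [0,0,0,0,0,0],
    [0,0,0,0,0,0],
    [0,0,0,0,0,0],
    [0,0,0,0,0,0],
    [0,0,0,0,0,0]
  ],
  "grip": 100
}}

```text
clock: 9.4
position: [0.4848, -0.1743, 0.1543]
tool_rot: [-3.139, -0.007, 0.221]
force: [0.2, -0.2, -0.2]
grip_width: 0.085
```

Call:
{"method": "arm_command", "body": {
  "targets": [
    [0,0,-5,0,0,0],
    [0,0,-15,0,0,0],
    [0,0,-25,0,0,0],
    [0,0,-40,0,0,0],
    [0,0,-40,0,0,0],
    [0,-30,0,0,0,0],
    [0,-40,0,0,0,0],
    [0,-40,0,0,0,0]
  ]
}}

```text
clock: 10.2
position: [0.4593, -0.0698, 0.2868]
tool_rot: [-3.141, -0.007, 0.212]
force: [1.5, -0.3, -1.1]
grip_width: 0.0854
```

Run:
```python
from h import *
g=grab('top'); f=grab('scene'); P=cloud(g); q=P.reshape(-1,3)
for nm,P in(('top',q),('scene',cloud(f).reshape(-1,3))):
    for lo,hi in((.166,.180),(.124,.131)):
        m=(P[:,2]>lo)&(P[:,2]<hi)&(np.hypot(P[:,0]-.48,P[:,1]+.176)<.034)
        if m.any(): k=P[m]; print(nm,m.sum(),'mid',((k.min(0)+k.max(0))/2).round(4),'medz',np.median(k[:,2]).round(4))
a=g['color'][180:290,350:500]; b=f['color'][90:310,50:350]
cv2.imwrite('pics/end.png',np.hstack([cv2.resize(a,(400,293)),cv2.resize(b,(400,293))])[:,:,::-1])
print(bot.observe()['force'],bot.observe()['grip_width'],bot.observe()['position'])
```

```text
top 10 mid [ 0.4743 -0.1578  0.1269] medz 0.1277
scene 152 mid [ 0.4836 -0.1773  0.1706] medz 0.1722
scene 390 mid [ 0.4845 -0.1774  0.1274] medz 0.1271
[ 0.6150622  -0.64135483 -0.30104118] 0.08512487918082982 [ 0.45899952 -0.06619553  0.28654597]
```

View pics/end.png

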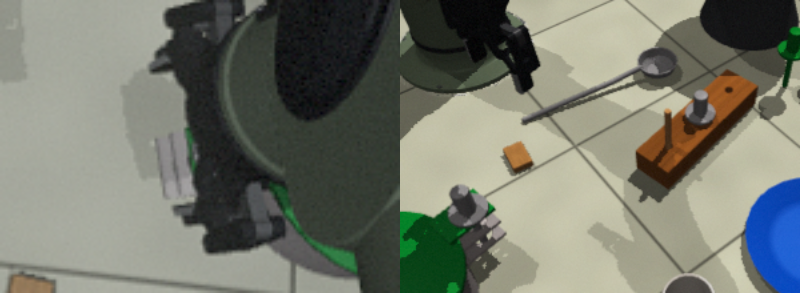

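The scene view shows the pin seated on the tab at (465,205) and the gripper clear at (520,65). The short pin (700,105) and dowel (667,125) still stand in the block. Knob top is at z = 0.172 and collar top at 0.127, as expected when seated.

```bash
python3 -c "
from workcell import bot
print(bot.job_done())"
```

```text
the job is handed in; nothing more can be done
None
```

The long pin is through the eyes with its collar resting on the top eye. I released it, backed the gripper clear and handed the job in at about 10 s of the 45 s allowed; no verdict is reported.

- **Height:** in the last scene view the knob top is at z = 0.172 m and the collar top at 0.127 m, both matching the seated position.
- **Position:** the pin's axis is at about (0.484, -0.177), roughly 3 mm from the eye centre measured at (0.481, -0.177), against 18 mm allowed. The knob and collar centres agree within 1 mm, so the pin is upright.
- **Other parts:** in that view the short pin and dowel still stand in the block, and the gripper touches nothing.
- **Checks that were weak or disagreed:**
  - The arm hid the pin in the last top view, so the final position rests on the scene camera alone.
  - The wrist force gave no clear sign of contact when the pin seated. I judged that from the tool stopping at the predicted height and from the collar's height.
  - The foot inside the two lower eyes was not seen directly.

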